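# Put the sorting brush away in the drawer

### The job

Pull the drawer of the low wooden cabinet (the one with the steel bar handle) right out to its stop, take the sorting brush from among the three tools on the right of the desk and lay it flat in the long compartment behind the drawer's low divider (set it down, do not drop it), then push the drawer fully home. Leave the other tools and the loupe on the cabinet where they are.

Things in the scene. Friction and masses are not known exactly. Their poses are not given: they have to be found in the camera images.
- cabinet: low fixed wooden cabinet with one drawer, 180 deep (x) x 270 wide (y) x 86 mm high; origin at the centre of its underside; its front faces its own -x (towards the robot), 90 mm from the origin. The drawer slides out along -x. Its 8 mm top plate covers whatever part of the drawer is not pulled out.
- drawer (a joint): how far the drawer is out, m: 0 = fully home, 0.130 = at its stop. Starts 0 to 25 mm out. Slides with about 2 N of friction and stays where it is left.
- drawer_handle (a point): middle of the drawer's straight steel bar handle; moves with the drawer. The bar lies level along the cabinet's y, 110 mm long, 10 mm thick, 46 mm above the worktop, its centre line 36 mm in front of the drawer's front panel (31 mm free behind it); its ends bend back into the panel, which is 12 mm thick and 82 mm high at its top edge.
- drawer_tray (a point): point on the floor of the drawer's long rear compartment (14 mm above the worktop); moves with the drawer, axes as the cabinet's. Measured from it: rear face of the low divider 43 mm in front (-x), 18 mm high; back wall 76 mm behind; sides 118 mm to either side, 46 mm high. At the stop the edge of the cabinet's top is 43 mm behind it: 86 mm lie open. Before the divider: paper cards, 29 mm high.
- dust_brush: sorting brush lying on the worktop: tapered light wooden handle with a metal ferrule and dark bristles at one end, 170 mm long along its own y (bristles at -y), 17 mm wide at most, 15 mm high, flat underside, 20 to 35 g; origin under the middle of its length. Its place among three long tools varies.
- wood_handle: plain wooden tool handle without bristles, 139 mm long along its y, 15 wide, 10 mm high; origin under its middle. Leave it.
- probe_wood: thin probe with wooden handle and steel point, 147 mm long along its y, 7 mm thick; origin under its middle. Leave it.
- loupe: black ring-shaped standing loupe, 52 mm across, 19 mm high, standing loose on the rear half of the cabinet's top; origin at the middle of its underside. Leave it.

How it is judged:
By the outcome, as a careful person would: the job done as asked, in the order asked, and still so for the second after the job is handed in, with the robot touching nothing.
It also fails if it takes over 67 s, if anything falls off the work surface, if the arm or the gripper's body presses on something with over 40 N, if the wrist force passes 120 N, or if a joint passes its speed limit or range.

### The arm

A 6-joint arm with a two-finger parallel gripper is mounted at the origin on a cart in front of the work surface, level with it; the furniture and walls round the work are solid. World frame = base frame: x ahead of the robot, y to its left, z up, the work surface at z = 0. Lengths are in m, angles in degrees, forces in N, time in s.
With the tool pointing down it reaches from about 0.325 to 0.85 m from the base axis. Payload 4.4 kg.
Tool frame: the origin (TCP) lies midway between the tips of the shut fingers; the grasp point (between the pads) lies 19 mm behind it; z points along the fingers, y is the line along which they close (so a half turn about z gives the same grasp; the last joint's range is limited). The gripper opens to 94 mm and grips with 3 to 60 N. Pads are 16 mm wide; open, the fingers measure 119 mm over their backs; the gripper's body (75 mm by 177 mm) begins 78 mm behind the grasp point.
Start: joints at [-76.92, 11.837, 88.321, -0, 79.842, -8.623], TCP at [0.213, -0.534, 0.205] pointing down, gripper open.
Joint ranges: [-156.59, 156.59], [-49.26, 127.26], [12.9, 141.05], [-63.56, 243.56], [4.71, 150.69], [-161.64, 161.64]. Speed limits (degrees/s): [159.86, 159.86, 180, 180, 180, 180].

### API

Orientations are given as [roll, pitch, yaw] about the fixed x, y, z axes, in that order (R = Rz(yaw) Ry(pitch) Rx(roll)).
In Python, from bench import bot gives the robot as it stands.
- The arm moves only by the tool jog_arm, never from a script. Its argument "rows" is a list of rows, each a list of 3 entries, a list of its own where there are three numbers: the shift along the tool's x, y, z in mm, then the turn, a rotation vector about the tool's x, y, z in degrees, then the finger opening in mm, from 0 to 94. A call has 1 to 12 rows; each row is the pose to reach, as a shift and turn from the pose commanded when the call began, along the tool's axes at that moment; what a row does not reach only later rows make up. A row lasts 1/8 s, in which the tool goes at most 62.5 mm and 10.7 degrees, less where a joint would pass 70% of its speed; a pose out of reach is approached as far as the arm can. A call with a gripper value outside its range is refused whole. The fingers move at their own pace and stop on an object; the grip force is fixed at half the most. Time passes only in rows, so rows that repeat a pose let the fingers close. It gives the time, the measured TCP pose, the force, the opening and the grip force at its end, in the units of the state.
- bot.sense(): the state, without advancing time (a new reading comes with each control period).
- bot.grab_frame(name): name is "scene" or "top" or "wrist"; returns the picture (384x512x3 uint8, red, green, blue); there is no depth.
- bot.get_calibration(name): a dict with "fx", "fy", "cx", "cy" (pixels), "k1" (the pictures are not rectified: a ray, as slopes to the right and down, at radius r is drawn at 1 + k1 r^2 times it, then the intrinsics apply), "R" (3x3) and "t" (3): a world point X has camera coordinates R X + t; the wrist camera has in their place "T_tool_cam" (4x4, takes a point from camera to tool coordinates, whose origin is the TCP and whose axes are the flange's). Camera axes: x right, y down, z forward; pixel columns grow to the right and rows downward; lengths in m; the calibration is good to about 2 mm. A picture is of the moment at which its call begins: read the wrist's pose just before it. get_calibration takes no time and is no camera call.
- bot.sign_off(): hands the job in; it is judged then, once.
The state is a dict: "time": time; "joints": joint angles; "qvel": joint speeds; "tau": joint torques, N m; "eef_pos": TCP position; "tcp_rot": TCP orientation; "contact_force": force on the tool from outside, world axes, zero at the start; "torque": the same for the moment, N m; "finger_gap": opening from 0.0 (shut) to 1.0 (fully open); "gripper_force": force on a finger pad.
Only numpy, scipy, OpenCV 4.12 (cv2) and the standard library are available. Lean on these libraries where they do the work, as an engineer would, in place of code of your own. Each camera call takes 0.05 s, during which the arm holds its last target. There are 200 camera calls.

## Working session

There is one attempt and no reset: what is moved stays moved. The work goes in short steps, Python scripts to look and compute and a tool call to move; the robot and the scene stay as the last step left them, time stands still between calls to the robot, and variables do not carry over. Pictures are saved under pics/ and viewed, at most 10 in all, crops included, and the job is handed in when it is done.

Besides the shell and the picture viewer there is one more tool, called as name(argument=value, ...) on one line, values as JSON. jog_arm: Moves the arm, as the interface text tells. Its arguments: {"type":"object","properties":{"rows":{"type":"array","items":{"type":"array"}}},"required":["rows"]}

```bash
mkdir -p pics; cat > h.py <<'E'
import numpy as np, cv2
from bench import bot
from scipy.spatial.transform import Rotation as Ro
def tool():
    s=bot.sense(); return np.array(s['eef_pos']), Ro.from_euler('xyz',s['tcp_rot'],degrees=True).as_matrix()
def cam(name, pose=None):
    c=bot.get_calibration(name)
    if 'T_tool_cam' in c:
        p,R=pose if pose else tool(); T=np.array(c['T_tool_cam'])
        Rw=R@T[:3,:3]; o=R@T[:3,3]+p
    else:
        Rw=np.array(c['R']).T; o=-Rw@np.array(c['t'])
    K=np.array([[c['fx'],0,c['cx']],[0,c['fy'],c['cy']],[0,0,1.]]); D=np.array([c['k1'],0,0,0,0.])
    return K,D,Rw,o
def ray(C,uv):
    K,D,Rw,o=C
    n=cv2.undistortPoints(np.array(uv,float).reshape(-1,1,2),K,D)[:,0]
    return o,(Rw@np.c_[n,np.ones(len(n))].T).T
def onz(C,uv,z):
    o,d=ray(C,uv); return o+d*((z-o[2])/d[:,2])[:,None]
def tri(C1,uv1,C2,uv2):
    A=np.zeros((3,3));b=np.zeros(3)
    for C,uv in((C1,uv1),(C2,uv2)):
        o,d=ray(C,[uv]);d=d[0]/np.linalg.norm(d[0]);M=np.eye(3)-np.outer(d,d);A+=M;b+=M@o
    return np.linalg.solve(A,b)
def proj(C,X):
    K,D,Rw,o=C
    return cv2.projectPoints(np.array(X,float).reshape(-1,1,3),cv2.Rodrigues(Rw.T)[0],-Rw.T@o,K,D)[0][:,0]
def grab(name,fn):
    P=tool(); im=bot.grab_frame(name)[:,:,::-1].copy(); cv2.imwrite('pics/'+fn,im); return im,P
E
python3 - <<'E'
from h import *
a,_=grab('scene','s0.png');b,_=grab('top','t0.png')
s=bot.sense();print(s['eef_pos'],s['tcp_rot'],s['finger_gap'],s['contact_force'])
for n in('scene','top'): print(n,cam(n))
E
```

```text
[ 0.21245253 -0.53353553  0.20441811] [-1.79885495e+02 -1.62603770e-02  2.17051148e+01] 0.9976181687364556 [0.06074574 0.47137694 0.36444194]
scene (array([[415.94215067,   0.        , 255.99207883],
       [  0.        , 415.94215067, 195.49930221],
       [  0.        ,   0.        ,   1.        ]]), array([-0.12896096,  0.        ,  0.        ,  0.        ,  0.        ]), array([[-0.64691646, -0.32934706,  0.68777148],
       [-0.76251831,  0.26985558, -0.58799982],
       [ 0.00805703, -0.90482511, -0.42570718]]), array([-0.09229511,  0.53673923,  0.51602353]))
top (array([[431.52618136,   0.        , 256.66791822],
       [  0.        , 431.52618136, 197.95674661],
       [  0.        ,   0.        ,   1.        ]]), array([0.03735222, 0.        , 0.        , 0.        , 0.        ]), array([[-0.02510681, -0.99458792,  0.10081921],
       [-0.99958917,  0.02637118,  0.01122767],
       [-0.01382562, -0.1004959 , -0.99484141]]), array([ 0.54182508, -0.09101695,  1.09347325]))
```

View pics/s0.png

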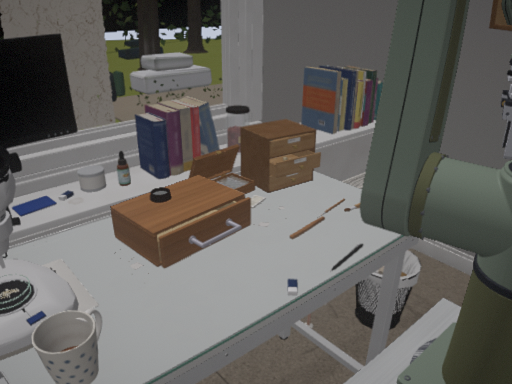

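View pics/t0.png

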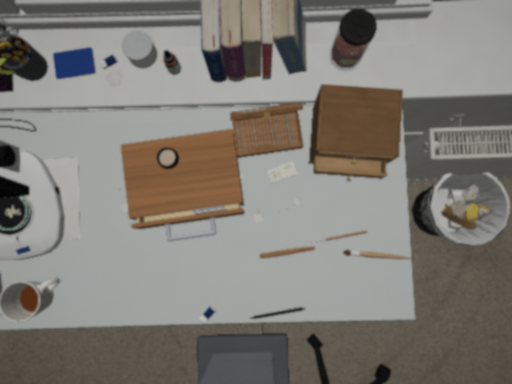

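The cabinet is at top-view (182,178), with the loupe at (168,158) and the handle bar at about (191,236). The drawer is slightly out. The brush is the rightmost tool, with bristles at (347,253) and its handle end at (410,258). Next I'll zoom in.

```bash
python3 - <<'E'
from h import *
b=cv2.imread('pics/t0.png');s=cv2.imread('pics/s0.png')
A=cv2.resize(b[120:250,110:260],(600,520),interpolation=cv2.INTER_CUBIC)
B=cv2.resize(b[225:275,250:420],(680,200),interpolation=cv2.INTER_CUBIC)
C=cv2.resize(s[170:270,110:260],(600,400),interpolation=cv2.INTER_CUBIC)
D=cv2.resize(s[185:250,280:400],(600,325),interpolation=cv2.INTER_CUBIC)
can=np.zeros((600,800,3),np.uint8)
can[:390,:450]=cv2.resize(A,(450,390)); can[395:595,:680]=B; can[:232,452:800]=cv2.resize(C,(348,232))
can[235:390,452:738]=cv2.resize(D,(286,155))
cv2.imwrite('pics/z0.png',can)
T=cam('top')
# brush mask by difference with bright desk
roi=b[230:280,335:412]; hsv=cv2.cvtColor(roi,cv2.COLOR_BGR2HSV)
print(onz(T,[[347,253],[410,258]],0.008))
E
```

```text
[[ 0.50851883 -0.29961632  0.008     ]
 [ 0.49288412 -0.45340046  0.008     ]]
```

View pics/z0.png

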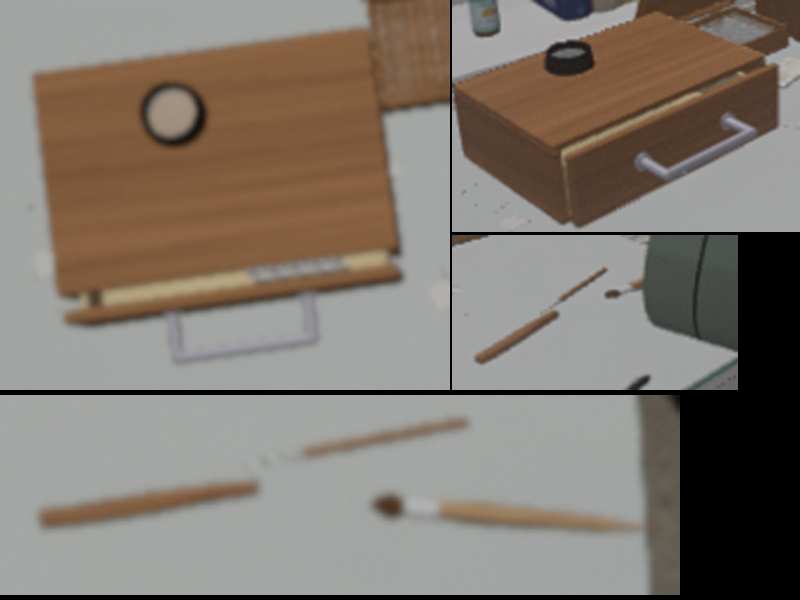

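The zoom shows bar corners at top-view (168.3,239.3) and (215.7,233.3), and at scene (203,245) and (240,225). The brush's bristle tip is at (342.5,252.5) and its handle end at (411,258).

```bash
python3 - <<'E'
from h import *
T=cam('top');S=cam('scene')
a=tri(T,(168.3,239.3),S,(203.1,245));b=tri(T,(215.7,233.3),S,(239.7,225.2));print('bar tri',a,b)
print('bar z46',onz(T,[[168.3,239.3],[215.7,233.3]],.046).round(4))
c=onz(T,[[130,218],[242.3,203.3],[232.7,130],[121.7,144.3]],.086);print('top corners',c.round(4),c.mean(0))
print(np.linalg.norm(c[0]-c[1]),np.linalg.norm(c[1]-c[2]))
for i,j in((0,1),(3,2)):
  d=c[i]-c[j];print('yaw',np.degrees(np.arctan2(-d[0],d[1])))
d=onz(T,[[168.3,239.3],[215.7,233.3]],.046);d=d[0]-d[1];print('yaw bar',np.degrees(np.arctan2(-d[0],d[1])))
br=onz(T,[[342.5,252.5],[411.3,258]],.007);print('brush',br,np.linalg.norm(br[0]-br[1]),br.mean(0))
print(onz(T,[[168,158]],.1))
print(bot.get_calibration('wrist'))
E
```

```text
bar tri [0.55185059 0.13527356 0.04606554] [0.56496926 0.02240364 0.04799541]
bar z46 [[0.5532 0.137  0.046 ]
 [0.5646 0.0222 0.046 ]]
top corners [[ 0.6047  0.2176  0.086 ]
 [ 0.6322 -0.0456  0.086 ]
 [ 0.8082 -0.0266  0.086 ]
 [ 0.7806  0.2379  0.086 ]] [0.70643223 0.09579583 0.086     ]
0.26465527392901345 0.17702409834154112
yaw 5.971588216338714
yaw 5.967603682794552
yaw bar 5.689571386492235
brush [[ 0.50997358 -0.2887446   0.007     ]
 [ 0.49277261 -0.45690077  0.007     ]] 0.16903364499212636 [ 0.5013731  -0.37282269  0.007     ]
[[0.74187826 0.12511659 0.1       ]]
{'fx': 267.2322318004343, 'fy': 267.2322318004343, 'cx': 254.3354740933805, 'cy': 195.17405563501984, 'k1': -0.005891964867926057, 'T_tool_cam': array([[-8.73885619e-04, -9.72560330e-01, -2.32649179e-01,
         6.75230703e-02],
       [ 9.99999594e-01, -7.98747155e-04, -4.17175199e-04,
         8.10538966e-04],
       [ 2.19900180e-04, -2.32649449e-01,  9.72560633e-01,
        -1.79049853e-01],
       [ 0.00000000e+00,  0.00000000e+00,  0.00000000e+00,
         1.00000000e+00]])}
```

```bash
cat >> h.py <<'E'
def go(pos,yaw):
    p,R=tool(); Rt=Ro.from_euler('xyz',[180,0,yaw],degrees=True).as_matrix()
    print('shift',(R.T@(np.array(pos)-p)*1e3).round(1),'rot',np.degrees(Ro.from_matrix(R.T@Rt).as_rotvec()).round(1))
E
python3 -c "
from h import *
go([.5585,.0795,.13],96)"
```

```text
shift [ 548.2 -441.4   75.5] rot [ -0.1  -0.1 -74.3]
```

jog_arm(rows=[[[548,-441,75],[0,0,-74],30],[[548,-441,75],[0,0,-74],30],[[548,-441,75],[0,0,-74],30],[[548,-441,75],[0,0,-74],30],[[548,-441,75],[0,0,-74],30],[[548,-441,75],[0,0,-74],30],[[548,-441,75],[0,0,-74],30],[[548,-441,75],[0,0,-74],30],[[548,-441,75],[0,0,-74],30],[[548,-441,75],[0,0,-74],30],[[548,-441,75],[0,0,-74],30],[[548,-441,75],[0,0,-74],30]])

```text
time: 1.6
eef_pos: [0.559, 0.0812, 0.1294]
tcp_rot: [-179.9, -0.0, 95.9]
contact_force: [-0.7, -0.2, -0.3]
finger_gap: 0.323
gripper_force: 0.0
```

jog_arm(rows=[[[0,0,0],[0,0,0],30],[[0,0,0],[0,0,0],30],[[0,0,0],[0,0,0],30]])

```text
time: 1.98
eef_pos: [0.5583, 0.0765, 0.1307]
tcp_rot: [-180.0, 0.0, 95.6]
contact_force: [0.4, 0.0, -0.1]
finger_gap: 0.32
gripper_force: 0.0
```

```bash
python3 - <<'E'
from h import *
s=bot.sense();print(s['time'],s['eef_pos'],s['tcp_rot'],s['finger_gap'])
w,P=grab('wrist','w1.png');sc,_=grab('scene','s1.png');t,_=grab('top','t1.png')
W=cam('wrist',P)
print('proj bar ends',proj(W,[[.5532,.137,.046],[.5646,.0222,.046],[.5585,.0795,.027]]).round(0))
can=np.zeros((600,800,3),np.uint8)
can[:360,:480]=cv2.resize(w,(480,360))
can[365:595,:736]=cv2.resize(sc[180:230,320:480],(736,230),interpolation=cv2.INTER_CUBIC)
can[:160,485:800]=cv2.resize(t[230:275,330:418],(315,160),interpolation=cv2.INTER_CUBIC)
cv2.imwrite('pics/z1.png',can)
go([.5585,.0795,.029],96)
E
```

```text
1.975 [0.55828544 0.07652331 0.13068022] [-1.79997176e+02  1.98578755e-02  9.55754979e+01] 0.3199112255303349
proj bar ends [[255. 137.]
 [255. 248.]
 [254. 191.]]
shift [  2.5   0.2 101.7] rot [ 0.   0.  -0.4]
```

View pics/z1.png

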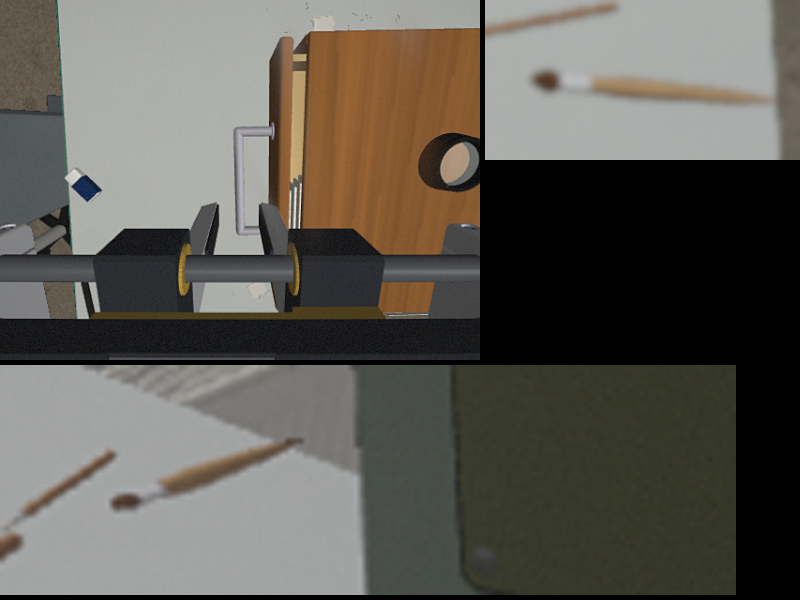

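The wrist view shows the bar centred between the fingers at columns 255–256, as predicted. In the scene view the brush runs from (344,210) to (386,196). I'll descend and grip the bar.

```bash
python3 - <<'E'
from h import *
T=cam('top');S=cam('scene')
for u,v in(((343,252.5),(344.3,210)),((411.2,258.1),(385.7,196.3))): print(tri(T,u,S,v))
p,R=tool();d=-.115*np.array([np.cos(np.radians(6)),np.sin(np.radians(6)),0]);print(p,(R.T@d*1e3).round(1))
E
```

```text
[ 0.50923617 -0.29059695  0.0069915 ]
[ 0.49060758 -0.45912024  0.00399428]
[0.55854292 0.07703554 0.13074018] [  -0.8 -115.    -0. ]
```

jog_arm(rows=[[[2,0,50],[0,0,0],30],[[2,0,75],[0,0,0],30],[[2,0,90],[0,0,0],30],[[2,0,102],[0,0,0],30],[[2,0,102],[0,0,0],30],[[2,0,102],[0,0,0],30]])

```text
time: 2.88
eef_pos: [0.5595, 0.0801, 0.0294]
tcp_rot: [179.9, 0.0, 95.7]
contact_force: [0.1, -0.4, 0.5]
finger_gap: 0.315
gripper_force: 0.0
```

jog_arm(rows=[[[0,0,0],[0,0,0],4],[[0,0,0],[0,0,0],4],[[0,0,0],[0,0,0],4],[[0,0,0],[0,0,0],4],[[0,0,0],[0,0,0],4],[[0,0,0],[0,0,0],4]])

```text
time: 3.62
eef_pos: [0.5588, 0.0802, 0.029]
tcp_rot: [180.0, 0.0, 95.7]
contact_force: [-1.6, -0.2, 5.1]
finger_gap: 0.096
gripper_force: 30.0
```

jog_arm(rows=[[[0,-8,0],[0,0,0],4],[[0,-18,0],[0,0,0],4],[[0,-28,0],[0,0,0],4],[[0,-38,0],[0,0,0],4],[[0,-48,0],[0,0,0],4],[[0,-58,0],[0,0,0],4],[[-1,-68,0],[0,0,0],4],[[-1,-78,0],[0,0,0],4],[[-1,-86,0],[0,0,0],4],[[-1,-92,0],[0,0,0],4],[[-1,-97,0],[0,0,0],4],[[-1,-100,0],[0,0,0],4]])

```text
time: 5.12
eef_pos: [0.4591, 0.0684, 0.0289]
tcp_rot: [179.9, 0.1, 95.7]
contact_force: [3.2, -4.3, 4.6]
finger_gap: 0.094
gripper_force: 30.0
```

jog_arm(rows=[[[0,-2,0],[0,0,0],4],[[0,-4,0],[0,0,0],4],[[0,-6,0],[0,0,0],4],[[0,-8,0],[0,0,0],4],[[0,-8,0],[0,0,0],4]])

```text
time: 5.75
eef_pos: [0.4511, 0.0674, 0.0289]
tcp_rot: [180.0, 0.1, 95.7]
contact_force: [2.3, -6.0, 6.1]
finger_gap: 0.098
gripper_force: 30.0
```

jog_arm(rows=[[[0,-2,0],[0,0,0],4],[[0,-3,0],[0,0,0],4],[[0,-4,0],[0,0,0],4],[[0,-4,0],[0,0,0],4]])

```text
time: 6.25
eef_pos: [0.4473, 0.0669, 0.0289]
tcp_rot: [180.0, 0.1, 95.7]
contact_force: [2.7, -5.5, 5.2]
finger_gap: 0.097
gripper_force: 30.0
```

jog_arm(rows=[[[0,-2,0],[0,0,0],4],[[0,-3,0],[0,0,0],4],[[0,-4,0],[0,0,0],4],[[0,-4,0],[0,0,0],4]])

```text
time: 6.75
eef_pos: [0.4433, 0.0665, 0.0289]
tcp_rot: [180.0, 0.1, 95.7]
contact_force: [2.5, -6.1, 5.7]
finger_gap: 0.094
gripper_force: 30.0
```

jog_arm(rows=[[[0,-2,0],[0,0,0],4],[[0,-3,0],[0,0,0],4],[[0,-4,0],[0,0,0],4],[[0,-4,0],[0,0,0],4]])

```text
time: 7.25
eef_pos: [0.4402, 0.0661, 0.0289]
tcp_rot: [179.8, 0.1, 95.7]
contact_force: [4.4, -6.0, 2.3]
finger_gap: 0.094
gripper_force: 30.0
```

```bash
python3 - <<'E'
from h import *
w,P=grab('wrist','w2.png');t,_=grab('top','t2.png')
can=np.zeros((384,800,3),np.uint8)
can[:,:400]=cv2.resize(w,(400,384));can[:,400:]=cv2.resize(t[120:300,100:280],(400,384),interpolation=cv2.INTER_CUBIC)
cv2.imwrite('pics/z2.png',can)
E
```

```text
(no output)
```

View pics/z2.png

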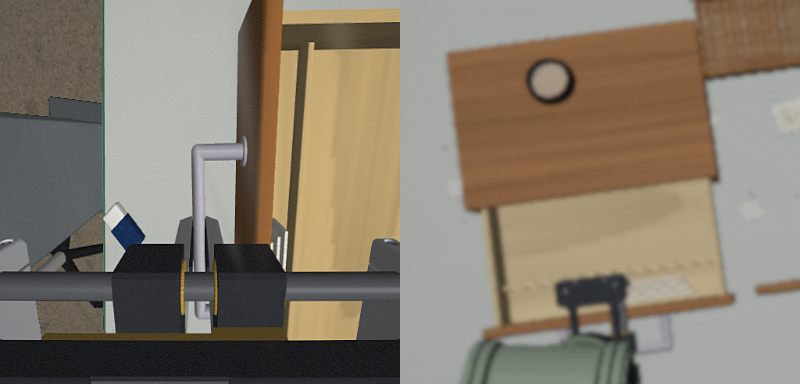

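The drawer is wide open: the divider and rear compartment are visible and the fingers are still on the bar. The last step fell short and the force rose, so the stop is near. I'll pull a little more.

jog_arm(rows=[[[0,-2,0],[0,0,0],4],[[0,-3,0],[0,0,0],4],[[0,-4,0],[0,0,0],4],[[0,-4,0],[0,0,0],4]])

```text
time: 7.85
eef_pos: [0.4403, 0.0661, 0.029]
tcp_rot: [179.3, 0.1, 95.7]
contact_force: [15.0, -3.0, -9.3]
finger_gap: 0.099
gripper_force: 30.0
```

At the stop: 15 N and no further motion. I'll relax, open and rise.

jog_arm(rows=[[[0,3,0],[0,0,0],4],[[0,4,0],[0,0,0],4],[[0,4,0],[0,0,0],4],[[0,4,0],[0,0,0],30],[[0,4,0],[0,0,0],30],[[0,4,0],[0,0,0],30],[[0,4,0],[0,0,0],30],[[0,4,-25],[0,0,0],30],[[0,4,-65],[0,0,0],30],[[0,4,-125],[0,0,0],30],[[0,4,-125],[0,0,0],30],[[0,4,-125],[0,0,0],30]])

```text
time: 9.35
eef_pos: [0.4385, 0.0673, 0.1529]
tcp_rot: [-180.0, -0.0, 95.7]
contact_force: [-2.0, 1.0, 0.1]
finger_gap: 0.316
gripper_force: 0.0
```

```bash
python3 - <<'E'
from h import *
# grasp point: 75 mm from bristle tip along brush; brush ends avg of measurements
a=np.array([.5093,-.2897]);b=np.array([.4918,-.458])
u=(a-b)/np.linalg.norm(a-b);g=a-u*.078;yaw=np.degrees(np.arctan2(u[1],u[0]));print('grasp',g,'yaw',yaw,np.linalg.norm(a-b))
go([g[0],g[1],.12],yaw)
E
```

```text
grasp [ 0.50123298 -0.36728172] yaw 84.0636616485459 0.1692073875455797
shift [-438.7   19.2   32.8] rot [-0.1 -0.  11.6]
```

jog_arm(rows=[[[-439,19,33],[0,0,12],40],[[-439,19,33],[0,0,12],40],[[-439,19,33],[0,0,12],40],[[-439,19,33],[0,0,12],40],[[-439,19,33],[0,0,12],40],[[-439,19,33],[0,0,12],40],[[-439,19,33],[0,0,12],40],[[-439,19,33],[0,0,12],40],[[-439,19,33],[0,0,12],40],[[-439,19,33],[0,0,12],40],[[-439,19,33],[0,0,12],40]])

```text
time: 10.72
eef_pos: [0.5018, -0.3661, 0.1205]
tcp_rot: [-180.0, -0.0, 83.8]
contact_force: [0.1, -0.1, -0.9]
finger_gap: 0.429
gripper_force: 0.0
```

```bash
python3 - <<'E'
from h import *
s=bot.sense();print(s['time'],s['eef_pos'],s['tcp_rot'])
w,P=grab('wrist','w3.png');t,_=grab('top','t3.png')
T=cam('top')
print('tray/open px',proj(T,[[.5746,.080,.014]]))
W=cam('wrist',P);print(proj(W,[[.5093,-.2897,.007],[.5012,-.3673,.012],[.4918,-.458,.005]]).round(0))
can=np.zeros((384,800,3),np.uint8)
can[:,:512]=w;can[:288,512:]=cv2.resize(t[120:300,100:280],(288,288))
cv2.imwrite('pics/z3.png',can)
E
```

```text
10.725 [ 0.50184397 -0.36609302  0.12050919] [-1.79985194e+02 -2.12241394e-02  8.38068970e+01]
tray/open px [[193.88559214 230.13743301]]
[[253. 121.]
 [253. 194.]
 [254. 266.]]
```

View pics/z3.png

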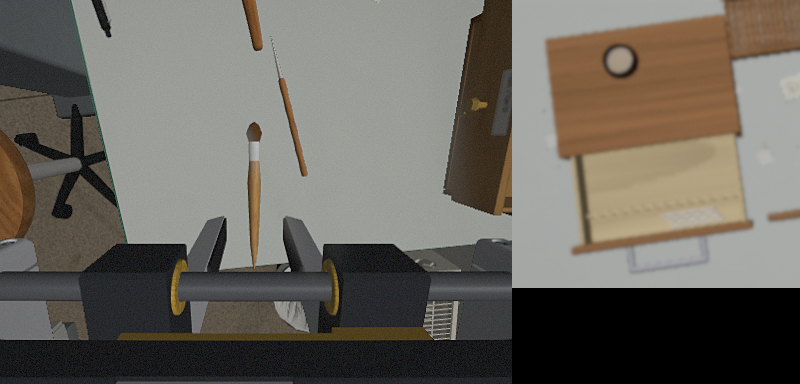

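The wrist view shows the brush from (254,122) to (254,268), matching the prediction within 2 px. The probe's end at (305,175) is about 55 mm away, outside the fingers. The drawer stays at its stop. I'll descend.

jog_arm(rows=[[[0,0,50],[0,0,0],40],[[0,0,85],[0,0,0],40],[[0,0,103],[0,0,0],40],[[0,0,112],[0,0,0],40],[[0,0,116],[0,0,0],40],[[0,0,117],[0,0,0],40],[[0,0,117],[0,0,0],40]])

```text
time: 11.7
eef_pos: [0.5024, -0.3683, 0.0045]
tcp_rot: [179.9, 0.1, 83.7]
contact_force: [-0.5, -0.2, 0.4]
finger_gap: 0.429
gripper_force: 0.0
```

jog_arm(rows=[[[0,0,0],[0,0,0],25],[[0,0,0],[0,0,0],6],[[0,0,0],[0,0,0],6],[[0,0,0],[0,0,0],6],[[0,0,0],[0,0,0],6],[[0,0,0],[0,0,0],6],[[0,0,0],[0,0,0],6]])

```text
time: 12.58
eef_pos: [0.5018, -0.3678, 0.0036]
tcp_rot: [180.0, 0.0, 83.7]
contact_force: [-0.2, 1.1, 2.5]
finger_gap: 0.138
gripper_force: 30.0
```

jog_arm(rows=[[[0,0,-5],[0,0,0],6],[[0,0,-20],[0,0,0],6],[[0,0,-50],[0,0,0],6],[[0,0,-90],[0,0,0],6],[[0,0,-135],[0,0,0],6],[[0,0,-150],[0,0,0],6],[[0,0,-150],[0,0,0],6]])

```text
time: 13.45
eef_pos: [0.5023, -0.3683, 0.1548]
tcp_rot: [179.9, 0.1, 83.7]
contact_force: [0.7, 0.5, -0.2]
finger_gap: 0.137
gripper_force: 30.0
```

```bash
python3 - <<'E'
from h import *
w,P=grab('wrist','w4.png')
cv2.imwrite('pics/z4.png',w[90:290,180:340].repeat(2,0).repeat(2,1))
cx,cy=np.cos(np.radians(6)),np.sin(np.radians(6))
# brush centre lies 7 mm towards -y of grasp => put grasp 7mm to cabinet +y
t=np.array([.5746,.080])+.0*np.array([cx,cy])+.007*np.array([-cy,cx]);print(t)
go([t[0],t[1],.150],96)
E
```

```text
[0.5738683  0.08696165]
shift [459.5  22.3   3. ] rot [ -0.   -0.  -12.3]
```

View pics/z4.png

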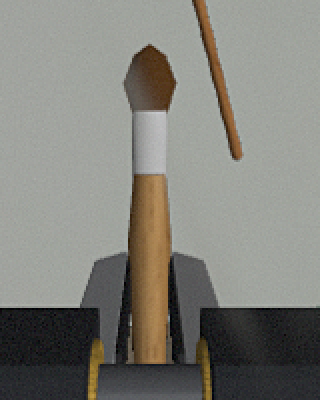

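The brush is held straight. I'll carry it over the drawer.

jog_arm(rows=[[[459,22,3],[0,0,-12.3],6],[[459,22,3],[0,0,-12.3],6],[[459,22,3],[0,0,-12.3],6],[[459,22,3],[0,0,-12.3],6],[[459,22,3],[0,0,-12.3],6],[[459,22,3],[0,0,-12.3],6],[[459,22,3],[0,0,-12.3],6],[[459,22,3],[0,0,-12.3],6],[[459,22,3],[0,0,-12.3],6],[[459,22,3],[0,0,-12.3],6],[[459,22,3],[0,0,-12.3],6],[[459,22,3],[0,0,-12.3],6]])

```text
time: 15.0
eef_pos: [0.5739, 0.0849, 0.1504]
tcp_rot: [-180.0, 0.0, 95.9]
contact_force: [1.0, 0.1, -0.6]
finger_gap: 0.138
gripper_force: 30.0
```

```bash
python3 - <<'E'
from h import *
w,P=grab('wrist','w5.png');W=cam('wrist',P);print(P[0])
cx,cy=np.cos(np.radians(6)),np.sin(np.radians(6));ax=np.array([cx,cy,0]);ay=np.array([-cy,cx,0])
tr=np.array([.5746,.080,.014])
pts=[tr-.043*ax+[0,0,.018]+y*ay for y in(.03,.1)]+[tr+.043*ax+[0,0,.072]+y*ay for y in(.03,.1)]
px=proj(W,pts);print(px.round(0))
for p in px: cv2.circle(w,tuple(int(v) for v in p.round()),3,(0,0,255),1)
cv2.imwrite('pics/z5.png',w)
go([.5739,.087,.018],96)
E
```

```text
[0.57392949 0.08487814 0.15037365]
[[215. 169.]
 [213. 104.]
 [300. 177.]
 [303.  97.]]
shift [  2.    0.2 132.5] rot [-0.   0.  -0.1]
```

View pics/z5.png

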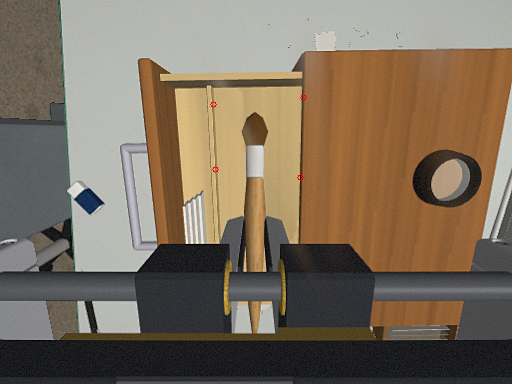

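The projected divider edge and cabinet-top edge (red) fall on the real ones, with the brush centred between them at column 255. I'll lower slowly.

jog_arm(rows=[[[1,0,40],[0,0,0],6],[[2,0,75],[0,0,0],6],[[2,0,100],[0,0,0],6],[[2,0,115],[0,0,0],6],[[2,0,123],[0,0,0],6],[[2,0,128],[0,0,0],6],[[2,0,130],[0,0,0],6],[[2,0,131],[0,0,0],6],[[2,0,131],[0,0,0],6]])

```text
time: 16.18
eef_pos: [0.5741, 0.0881, 0.0199]
tcp_rot: [180.0, 0.0, 96.0]
contact_force: [0.1, 0.4, -1.1]
finger_gap: 0.141
gripper_force: 30.0
```

jog_arm(rows=[[[0,0,1],[0,0,0],6],[[0,0,1],[0,0,0],6],[[0,0,1],[0,0,0],6]])

```text
time: 16.55
eef_pos: [0.5737, 0.0881, 0.0185]
tcp_rot: [180.0, -0.0, 96.0]
contact_force: [-0.5, -0.2, 0.7]
finger_gap: 0.136
gripper_force: 30.0
```

jog_arm(rows=[[[0,0,0.7],[0,0,0],6],[[0,0,0.7],[0,0,0],6],[[0,0,0.7],[0,0,0],6]])

```text
time: 16.92
eef_pos: [0.5737, 0.0881, 0.0177]
tcp_rot: [-180.0, -0.0, 96.0]
contact_force: [0.4, 0.1, 0.2]
finger_gap: 0.136
gripper_force: 30.0
```

jog_arm(rows=[[[0,0,0.7],[0,0,0],6],[[0,0,0.7],[0,0,0],6],[[0,0,0.7],[0,0,0],6]])

```text
time: 17.3
eef_pos: [0.5738, 0.0881, 0.0176]
tcp_rot: [180.0, 0.0, 96.0]
contact_force: [-2.4, -0.8, 5.2]
finger_gap: 0.137
gripper_force: 30.0
```

Contact with the drawer floor. I'll release and rise.

jog_arm(rows=[[[0,0,-0.3],[0,0,0],16],[[0,0,-0.3],[0,0,0],22],[[0,0,-0.3],[0,0,0],30],[[0,0,-0.3],[0,0,0],30],[[0,0,-0.3],[0,0,0],30],[[0,0,-15],[0,0,0],30],[[0,0,-45],[0,0,0],30],[[0,0,-90],[0,0,0],30],[[0,0,-130],[0,0,0],30],[[0,0,-130],[0,0,0],30],[[0,0,-130],[0,0,0],30]])

```text
time: 18.68
eef_pos: [0.5733, 0.0881, 0.1469]
tcp_rot: [-180.0, -0.0, 96.0]
contact_force: [-0.4, -0.2, -0.9]
finger_gap: 0.316
gripper_force: 0.0
```

```bash
python3 - <<'E'
from h import *
w,P=grab('wrist','w6.png');cv2.imwrite('pics/z6.png',w)
cx,cy=np.cos(np.radians(6)),np.sin(np.radians(6))
go([.4403-.0,.0661,.150],96)
E
```

```text
shift [  -8.  -133.8   -3.8] rot [-0.1 -0.   0. ]
```

View pics/z6.png

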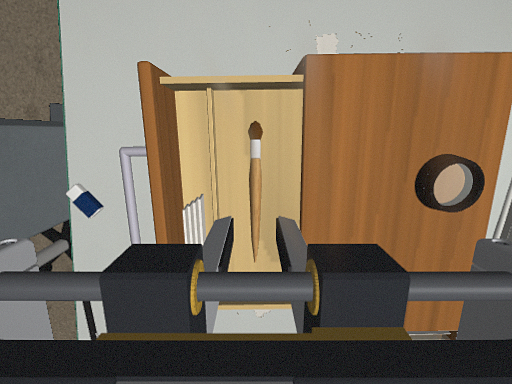

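The brush lies flat in the rear compartment from (256,122) to (255,262), clear of the divider. I'll go back to the bar.

jog_arm(rows=[[[-8,-60,-4],[0,0,0],30],[[-8,-115,-4],[0,0,0],30],[[-8,-134,-4],[0,0,0],30],[[-8,-134,-4],[0,0,0],30],[[-8,-134,40],[0,0,0],30],[[-8,-134,80],[0,0,0],30],[[-8,-134,105],[0,0,0],30],[[-8,-134,117],[0,0,0],30],[[-8,-134,117],[0,0,0],30],[[-8,-134,117],[0,0,0],30]])

```text
time: 19.98
eef_pos: [0.4426, 0.0661, 0.0309]
tcp_rot: [179.9, 0.0, 96.0]
contact_force: [0.4, 0.5, 1.2]
finger_gap: 0.317
gripper_force: 0.0
```

jog_arm(rows=[[[0,0,0],[0,0,0],4],[[0,0,0],[0,0,0],4],[[0,0,0],[0,0,0],4],[[0,0,0],[0,0,0],4],[[0,0,0],[0,0,0],4],[[0,0,0],[0,0,0],4]])

```text
time: 20.72
eef_pos: [0.4415, 0.0661, 0.0306]
tcp_rot: [180.0, 0.0, 96.0]
contact_force: [-2.8, -0.7, 5.5]
finger_gap: 0.095
gripper_force: 30.0
```

Push in gently, about 60 mm/s.

jog_arm(rows=[[[0,2,0],[0,0,0],4],[[0,6,0],[0,0,0],4],[[0,12,0],[0,0,0],4],[[0,19,0],[0,0,0],4],[[0,26,0],[0,0,0],4],[[0,33,0],[0,0,0],4],[[0,40,0],[0,0,0],4],[[0,47,0],[0,0,0],4],[[0,54,0],[0,0,0],4],[[0,61,0],[0,0,0],4],[[0,68,0],[0,0,0],4],[[0,75,0],[0,0,0],4]])

```text
time: 22.22
eef_pos: [0.516, 0.0749, 0.0306]
tcp_rot: [-180.0, -0.1, 96.0]
contact_force: [-2.1, 2.2, 6.5]
finger_gap: 0.097
gripper_force: 30.0
```

jog_arm(rows=[[[0,7,0],[0,0,0],4],[[0,14,0],[0,0,0],4],[[0,21,0],[0,0,0],4],[[0,28,0],[0,0,0],4],[[0,34,0],[0,0,0],4],[[0,40,0],[0,0,0],4],[[0,45,0],[0,0,0],4],[[0,48,0],[0,0,0],4],[[0,50,0],[0,0,0],4],[[0,51,0],[0,0,0],4],[[0,51,0],[0,0,0],4]])

```text
time: 23.6
eef_pos: [0.5667, 0.081, 0.0306]
tcp_rot: [180.0, -0.2, 96.0]
contact_force: [-1.6, 3.7, 4.6]
finger_gap: 0.096
gripper_force: 30.0
```

jog_arm(rows=[[[0,1,0],[0,0,0],4],[[0,2,0],[0,0,0],4],[[0,3,0],[0,0,0],4],[[0,4,0],[0,0,0],4],[[0,4,0],[0,0,0],4]])

```text
time: 24.22
eef_pos: [0.5693, 0.0813, 0.0306]
tcp_rot: [-179.9, -0.2, 96.0]
contact_force: [-5.1, 2.6, 8.7]
finger_gap: 0.093
gripper_force: 30.0
```

jog_arm(rows=[[[0,1,0],[0,0,0],4],[[0,2,0],[0,0,0],4],[[0,3,0],[0,0,0],4],[[0,4,0],[0,0,0],4],[[0,4,0],[0,0,0],4]])

```text
time: 24.85
eef_pos: [0.5692, 0.0813, 0.0305]
tcp_rot: [-179.3, -0.2, 96.0]
contact_force: [-14.6, 1.8, 16.6]
finger_gap: 0.1
gripper_force: 30.0
```

Fully home: a hard stop at 15 N. I'll relax slightly, open and clear.

jog_arm(rows=[[[0,-3,0],[0,0,0],4],[[0,-4,0],[0,0,0],4],[[0,-4,0],[0,0,0],30],[[0,-4,0],[0,0,0],30],[[0,-4,0],[0,0,0],30],[[0,-4,-20],[0,0,0],30],[[0,-4,-60],[0,0,0],30],[[0,-4,-120],[0,0,0],30],[[0,-60,-150],[0,0,0],30],[[0,-110,-150],[0,0,0],30],[[0,-110,-150],[0,0,0],30],[[0,-110,-150],[0,0,0],30]])

```text
time: 26.35
eef_pos: [0.4661, 0.0685, 0.1804]
tcp_rot: [179.9, 0.0, 96.0]
contact_force: [-0.2, 0.0, 0.5]
finger_gap: 0.32
gripper_force: 0.0
```

```bash
python3 - <<'E'
from h import *
w,P=grab('wrist','w7.png');t,_=grab('top','t7.png')
can=np.zeros((384,800,3),np.uint8)
can[:,:400]=cv2.resize(w,(400,384));can[:,400:]=cv2.resize(t[110:290,100:420],(400,384))
cv2.imwrite('pics/z7.png',can)
E
```

```text
(no output)
```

View pics/z7.png

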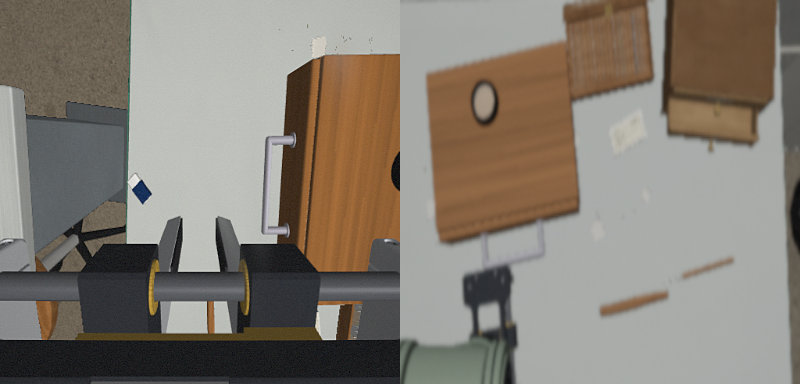

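The drawer reads as shut, with the loupe and both other tools undisturbed. As a safeguard against a millimetre of draw-back on release, I'll nudge the bar once with shut fingers.

jog_arm(rows=[[[0,0,50],[0,0,0],0],[[0,0,100],[0,0,0],0],[[0,0,140],[0,0,0],0],[[0,0,145],[0,0,0],0],[[0,30,145],[0,0,0],0],[[0,60,145],[0,0,0],0],[[0,76,145],[0,0,0],0],[[0,82,145],[0,0,0],0],[[0,84,145],[0,0,0],0],[[0,86,145],[0,0,0],0],[[0,87,145],[0,0,0],0],[[0,87,145],[0,0,0],0]])

```text
time: 27.95
eef_pos: [0.5514, 0.0777, 0.0351]
tcp_rot: [-180.0, -0.0, 96.0]
contact_force: [-0.6, -0.6, -0.2]
finger_gap: 0.003
gripper_force: 0.0
```

jog_arm(rows=[[[0,1,0],[0,0,0],0],[[0,2,0],[0,0,0],0],[[0,3,0],[0,0,0],0],[[0,3,0],[0,0,0],0]])

```text
time: 28.45
eef_pos: [0.5523, 0.0779, 0.0345]
tcp_rot: [-179.7, -0.0, 96.0]
contact_force: [-6.4, -1.8, 3.6]
finger_gap: 0.004
gripper_force: 3.0
```

jog_arm(rows=[[[0,1,0],[0,0,0],0],[[0,2,0],[0,0,0],0],[[0,2,0],[0,0,0],0],[[0,2,0],[0,0,0],0]])

```text
time: 28.95
eef_pos: [0.5523, 0.078, 0.0343]
tcp_rot: [-179.5, -0.0, 96.0]
contact_force: [-10.3, -1.3, 7.2]
finger_gap: 0.003
gripper_force: 5.1
```

jog_arm(rows=[[[0,-10,0],[0,0,0],0],[[0,-50,0],[0,0,0],0],[[0,-80,-40],[0,0,0],0],[[0,-80,-100],[0,0,0],0],[[0,-80,-100],[0,0,0],0],[[0,-80,-100],[0,0,0],0]])

```text
time: 29.7
eef_pos: [0.4775, 0.0699, 0.1353]
tcp_rot: [179.9, 0.0, 96.0]
contact_force: [-0.9, -0.7, -0.1]
finger_gap: 0.007
gripper_force: 0.0
```

```bash
python3 -c "
from h import *
print(bot.sense()['time'],bot.sign_off())"
```

```text
the job is handed in; nothing more can be done
29.7 None
```

Handed in at 29.7 s: I pulled the drawer to its stop, set the brush down flat in the rear compartment, and pushed the drawer home until it stopped; the other tools and the loupe looked unmoved in the last pictures.

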